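Release the brass ball from a two-lane dispenser

ROBOT

A 7-joint arm with a two-finger parallel gripper is mounted at the origin on a cart in front of the work surface, level with it; the furniture and walls round the work are solid. World frame = base frame: x ahead of the robot, y to its left, z up, the work surface at z = 0. Lengths are in m, angles in rad, forces in N, time in s.
With the tool pointing down it reaches from about 0.4 to 0.875 m from the base axis. Payload 19.3 kg.
Tool frame: the origin (TCP) lies at the very end of the fingers, on their centre line; the grasp point (between the pads) lies bot.grasp_offset behind it (bot.grasp_offset is the distance from the TCP to the grasp point, in m); z points along the fingers, y is the direction in which the jaws open and shut (so a half turn about z gives the same grasp; the last joint's range is limited). The gripper opens to 85 mm and grips with 20 to 120 N. Pads are 22 mm wide; open, the fingers measure 114 mm over their backs; the gripper's body (76 mm by 85 mm) begins 54 mm behind the grasp point. The pads swing forward as they close: fully open they stand 13 mm farther back than shut.
Start: joints at [-1.266, 0.521, -0.036, 1.599, 0.021, 1.021, -0.113], TCP at [0.229, 0.582, 0.203] pointing down, gripper open.
Joint ranges: [-2.91, 2.91], [-0.3, 2.13], [-1.5, 1.42], [0.17, 2.43], [-1.26, 4.41], [0.16, 1.93], [-2.52, 2.52]. Speed limits (rad/s): [1.89, 1.89, 2.39, 2.39, 3.01, 3.01, 3.01].

INTERFACE

Orientations are given as [roll, pitch, yaw] about the fixed x, y, z axes, in that order (R = Rz(yaw) Ry(pitch) Rx(roll)).
In Python, from workcell import bot gives the robot as it stands. The module is installed in compiled form; this text tells all that it offers.
- The arm moves only by the shell command python3 -m handwheel 'ROWS' [OPENING] [FORCE]. ROWS is JSON, a list of rows, each a list of 6 numbers: the shift along the tool's x, y, z as a fraction of full scale, then the turn, a rotation vector about the tool's x, y, z as a fraction of full scale. In form: [[x, y, z, rx, ry, rz], ...]. A call has 1 to 8 rows; each row shifts and turns the commanded pose from where the row before left it, along the tool's axes as they then stand; what a row does not reach is not made up. Full scale, the value 1, is 0.025 m for a shift and 360 degrees for a turn. A row lasts 1/8 s, in which the tool goes at most 62.5 mm and 10.7 degrees, less where a joint would pass 70% of its speed; a pose out of reach is approached as far as the arm can. A call with a number of a shift or a turn outside -1 to 1 is refused whole. A call with a gripper value outside its range is refused whole. OPENING is the closure, from -1 (fully open) to 1 (shut), set as the call begins (- or left out, the last holds). The fingers move at their own pace and stop on an object; FORCE is the grip in N (left out, the last holds). Time passes only in rows, so rows that do not move let the fingers close. It gives the time, the measured TCP pose, the force and the opening at its end, in the units of the state.
- bot.observe(): the state, without advancing time (a new reading comes with each control period).
- bot.grab_frame(name): name is "scene" or "top" or "wrist"; returns a dict with "pixels" (480x640x3 uint8, blue, green, red), "vertical_fov" (degrees; the focal length in pixels is half the picture's height over the tangent of half this angle, whatever the lens; pixels are square), "cx", "cy" (the principal point, pixels), "R" (3x3) and "t" (3): a world point X has camera coordinates R X + t. Camera axes: x right, y down, z forward; pixel columns grow to the right and rows downward; lengths in m; the calibration is good to about 2 mm. The wrist camera is an equidistant fisheye: a pixel r from the principal point sees the ray r / f radians off the axis. A picture is of the moment at which its call begins. There is no depth.
- bot.job_done(): hands the job in, once; it reports no verdict.
Trained networks look in a picture, given as the dict that the camera call returned (one of the last four; its "shot" number tells which), for a name from the list of things; names that differ only in an ending like _2 or _b are one class to them, and where a whole thing is asked for, a point or a joint stands for the part that bears it (a point fixed in the world has none). Each returns a list of dicts, best first, with "score" (0 to 1); they miss things now and then, are a little off and sometimes report something else, mostly with a low value. They report only what shows in the picture. A call takes as long as a camera call.
- bot.trace(picture, thing): "region" (480x640 bool, what is visible of it) and "point" ([column, row] in pixels, amid what is visible of it).
The state is a dict: "clock": time; "qpos": joint angles; "qd": joint speeds; "joint_efforts": joint torques, N m; "position": TCP position; "tool_rot": TCP orientation; "force": force on the tool from outside, world axes, zero at the start; "moment": the same for the moment, N m; "grip_width": finger opening in m.
Only numpy, scipy, OpenCV 4.12 (cv2) and the standard library are available. Lean on these libraries where they do the work, as an engineer would, in place of code of your own. Each camera call takes 0.05 s, during which the arm holds its last target.

TASK

Push the green catch tray all the way in under the mouths of the two chutes. Then press down, with the fingers, the black pad of the lever whose gate holds back the brass ball, so that the gate lifts and the brass ball rolls into the tray, and let go so that the gate shuts again. The other gate stays shut with the steel ball behind it; touch neither ball, pick nothing up, and leave the things standing around where they are.

Things in the scene. Friction and masses are not known exactly. Their poses are not given: they have to be found in the camera images.
- dispenser: ball dispenser fixed to the bench, blue base. Origin on the bench below the gates; x away from the robot (up the chutes), y left, z up. Two open chutes (centres y = +18.5 and -18.5 mm) slope down to the robot, gates at x = 0, mouths at x = -42 mm, rear end x = 130 mm; walls 90 mm high at the gates, 115 mm at the rear; lever pivots 118 mm high at y = +/-88.5 mm
- tray (a joint): how far (m) the green catch tray is pulled out towards the robot: 0 is fully home against its stop under the mouths, at most 0.075. It slides only along the dispenser's x in guides, with about 2 N of friction, and stays where it is left
- tray_front (a point): middle of the upright outer face of the tray's front wall (towards the robot), 30 mm above the bench; face 90 mm wide, 9 to 51 mm above the bench; pushed along dispenser +x. At dispenser x = -117 mm when home. The base plate under the tray (8 mm high) reaches forward to x = -130 mm
- tray_in (a point): centre of the tray's inner floor, 12 mm above the bench; the tray is an open box 85 (x) x 90 (y) x 42 mm, walls 3 mm; axes as the dispenser's
- left_lever (a joint): angle (rad) of the left lever: 0 gate shut, 0.45 at its stop with the pad pressed down. A spring needs 2 N on the pad to begin, 4 N at the stop, and shuts the gate when let go. Pivot at dispenser y = +88.5 mm, 105 mm high; pad 65 mm outward, blue gate blade 70 mm inward in the left chute; the ball runs out under it beyond 0.28 rad, in about a second
- right_lever (a joint): angle (rad) of the right lever: 0 gate shut, 0.45 at its stop with the pad pressed down. A spring needs 2 N on the pad to begin, 4 N at the stop, and shuts the gate when let go. Pivot at dispenser y = -88.5 mm, 105 mm high; pad 65 mm outward, blue gate blade 70 mm inward in the right chute; the ball runs out under it beyond 0.28 rad, in about a second
- left_pad (a point): black press pad on the left lever's outer end, at dispenser x = 0, y = +153.5 mm. This point: centre of its top face, 115 mm above the bench at rest, about 28 mm lower when fully pressed (it tilts with the lever, outer edge down). 44 mm along dispenser x, 36 mm along y, 8 mm thick; free space below
- right_pad (a point): black press pad on the right lever's outer end, at dispenser x = 0, y = -153.5 mm. This point: centre of its top face, 115 mm above the bench at rest, about 28 mm lower when fully pressed (it tilts with the lever, outer edge down). 44 mm along dispenser x, 36 mm along y, 8 mm thick; free space below
- brass_ball_center (a point): centre of the yellow brass ball, 28 mm across, resting behind one of the gates (left or right chute varies), 87 mm above the bench
- steel_ball_center (a point): centre of the dark grey steel ball, 28 mm across, resting behind the other gate; it stays there
- grease_tin: bystander, not to be disturbed: yellow tin with grey lid, 70 mm across, 46 mm high; origin at the centre of its underside
- bearing: bystander, not to be disturbed: steel ball bearing, 40 mm across, 12 mm high; origin at the centre of its underside
- hex_bolt: bystander, not to be disturbed: steel hexagon bolt with nut, 68 mm long, 22 mm wide, lying; origin at the centre of its underside
- pipe_plug: bystander, not to be disturbed: steel hexagon pipe plug, 25 mm across, 24 mm high; origin at the centre of its underside
- screw_jar: bystander, not to be disturbed: white jar with red lid, 63 mm across, 87 mm high; origin at the centre of its underside

How it is judged:
By the outcome, as a careful person would: the job done as asked, in the order asked, and still so for the second after the job is handed in, with the robot touching nothing.
It also fails if it takes over 42 s, if anything falls off the work surface, if the arm or the gripper's body presses on something with over 40 N, if the wrist force passes 120 N, or if a joint passes its speed limit or range.

## Working session

There is one attempt and no reset: what is moved stays moved. The work goes in short steps, Python scripts to look and compute and a shell command to move; the robot and the scene stay as the last step left them, time stands still between calls to the robot, and variables do not carry over. Pictures are saved under pics/ and viewed, and the job is handed in when it is done.

```bash
mkdir -p pics
python3 - <<'E'
from workcell import bot
import cv2,pickle
s=bot.observe();print(s['clock'],s['position'],s['tool_rot'],s['grip_width'],bot.grasp_offset,s['force'])
fr={}
for n in('scene','top'):
    f=bot.grab_frame(n);cv2.imwrite(f'pics/{n}0.png',f['pixels']);fr[n]=f
    for th in('dispenser','tray','left_pad','right_pad','brass_ball_center','steel_ball_center','grease_tin','bearing','hex_bolt','pipe_plug','screw_jar','tray_front','tray_in'):
        r=bot.trace(f,th)
        print(n,th,[(round(float(d['score']),2),[round(float(v)) for v in d['point']],int(d['region'].sum())) for d in r[:3]])
pickle.dump(fr,open('fr0.pkl','wb'))
E
```

```text
0.0 [0.22870226 0.58126123 0.2020039 ] [-3.14044661e+00  8.37431506e-05  2.76677140e+00] 0.08504037920655673 0.0187 [-0.01697299 -0.82354321  0.54572152]
scene dispenser [(0.57, [290, 242], 8802)]
scene tray [(0.88, [253, 274], 1965)]
scene left_pad [(0.65, [248, 196], 482)]
scene right_pad [(0.6, [338, 230], 602)]
scene brass_ball_center []
scene steel_ball_center [(0.53, [287, 213], 61)]
scene grease_tin [(0.8, [201, 245], 965)]
scene bearing [(0.79, [311, 310], 298), (0.17, [393, 366], 2066)]
scene hex_bolt []
scene pipe_plug []
scene screw_jar [(0.98, [393, 365], 2118)]
scene tray_front [(0.94, [249, 276], 2063), (0.15, [337, 227], 654)]
scene tray_in [(0.72, [342, 234], 538), (0.63, [251, 272], 1978)]
top dispenser [(0.65, [275, 224], 6785)]
top tray [(0.69, [276, 276], 1210)]
top left_pad [(0.63, [220, 219], 463)]
top right_pad [(0.82, [327, 217], 550), (0.19, [274, 277], 1217)]
top brass_ball_center [(0.61, [275, 226], 6640), (0.53, [284, 211], 64)]
top steel_ball_center [(0.5, [270, 212], 53)]
top grease_tin [(0.63, [221, 270], 636)]
top bearing [(0.68, [339, 280], 127), (0.58, [225, 219], 491), (0.58, [328, 218], 507)]
top hex_bolt [(0.7, [229, 190], 128)]
top pipe_plug [(0.39, [320, 184], 25)]
top screw_jar [(0.75, [417, 295], 576), (0.61, [322, 186], 54), (0.45, [336, 277], 160)]
top tray_front [(0.62, [276, 277], 1251)]
top tray_in [(0.84, [278, 277], 1193)]
```

View pics/scene0.png

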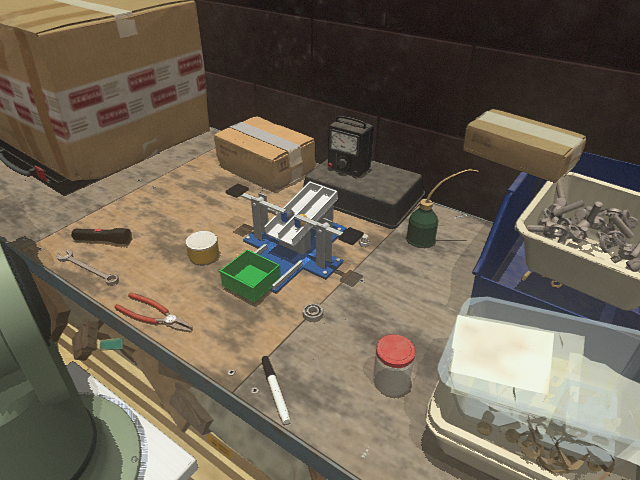

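View pics/top0.png

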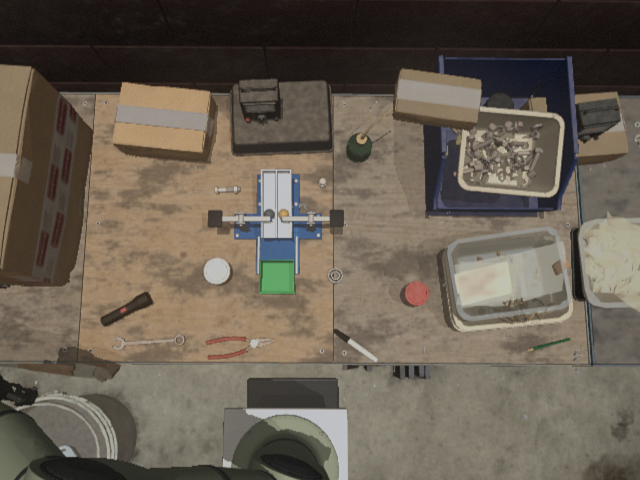

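Run:
```python
import pickle,cv2
f=pickle.load(open('fr0.pkl','rb'))
for n,(x,y,w,h) in dict(scene=(160,130,280,210),top=(190,150,200,150)).items():
    cv2.imwrite(f'pics/{n}0z.png',cv2.resize(f[n]['pixels'][y:y+h,x:x+w],(800,600),interpolation=cv2.INTER_CUBIC))
    print(n,f[n]['R'],f[n]['t'],f[n]['vertical_fov'],f[n]['cx'],f[n]['cy'])
```

```text
scene [[ 0.59119901 -0.80643269 -0.01224976]
 [-0.49121131 -0.34797953 -0.79851218]
 [ 0.63968365  0.47809682 -0.60185401]] [-0.37972353  0.34951012  0.72923265] 51.49348629615831 304.27827765190733 237.4350394367993
top [[ 0.00467356 -0.99997625  0.00506534]
 [-0.98606136 -0.00545088 -0.16629275]
 [ 0.16631642 -0.00421756 -0.98606342]] [-0.05988386  0.58892739  1.48274108] 44.59029164862064 308.47523014017054 237.14438932960977
```

View pics/scene0z.png

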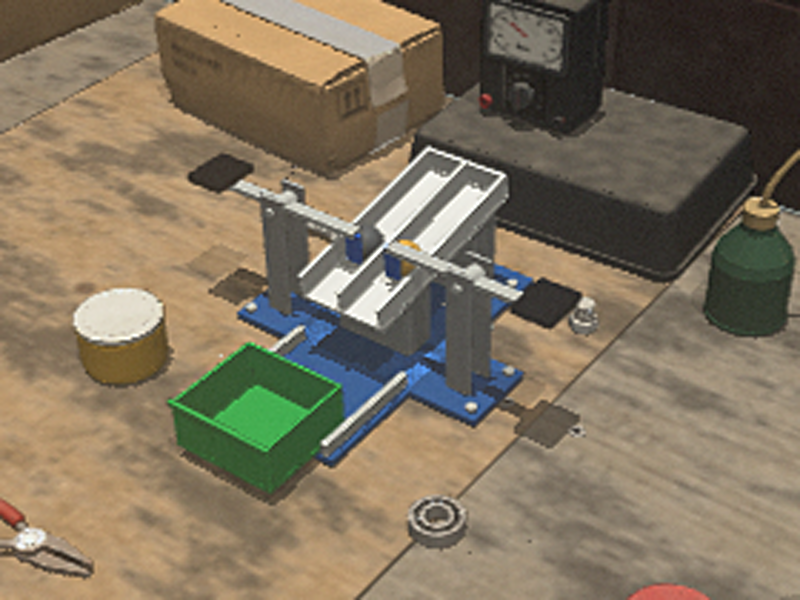

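View pics/top0z.png

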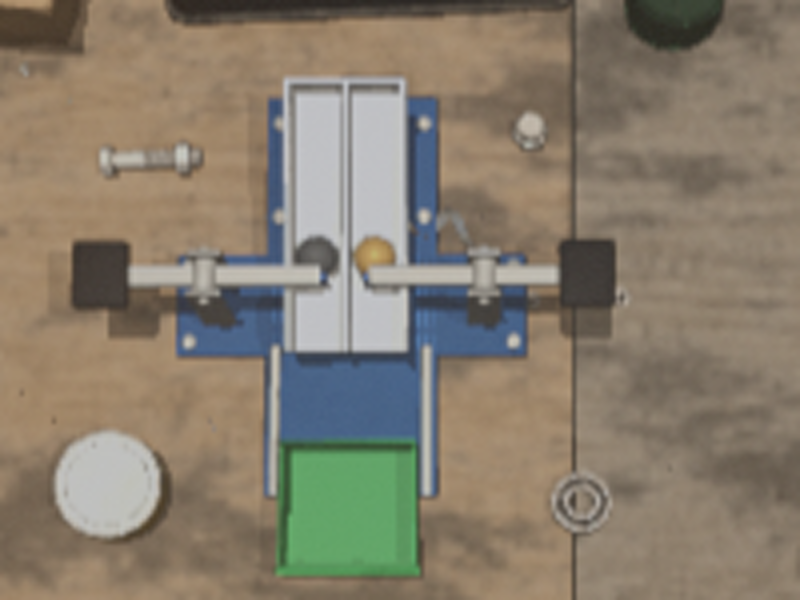

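The brass ball is in the right chute (zoomed pixel 375,253 in the top view) and the steel ball in the left, so I press the right lever. The tray is pulled out. Next I locate everything.

```bash
cat > h.py <<'E'
import numpy as np
def ray(f,u,v,z):
    fl=240/np.tan(np.radians(f['vertical_fov'])/2)
    d=np.array([(u-f['cx'])/fl,(v-f['cy'])/fl,1.]);R=np.array(f['R']);t=np.array(f['t'])
    C=-R.T@t;w=R.T@d
    return C+w*(z-C[2])/w[2]
E
python3 - <<'E'
import pickle;from h import *
fr=pickle.load(open('fr0.pkl','rb'))
def T(u,v,z):return ray(fr['top'],190+u/4-.375,150+v/4-.375,z)
def S(u,v,z):return ray(fr['scene'],160+u/(800/280)-.3,130+v/(800/280)-.3,z)
for n,F,u,v,z in [('Lpad',T,101,273,.115),('Rpad',T,588,272,.115),('LpadS',S,221,172,.115),('RpadS',S,543,302,.115),
 ('brassT',T,375,253,.087),('steelT',T,318,253,.087),('trayFL',T,278,574,.051),('trayFR',T,421,574,.051),('trayBL',T,279,441,.051),('trayBR',T,416,441,.051),
 ('trayF_S left',S,174,404,.051),('trayF_S right',S,270,450,.051),('tin',T,108,484,.046),('bearing',T,581,502,.012),('plug',T,530,128,.024),('bolt',T,150,158,.011),
 ('baseFL',T,266,495,.008),('baseFR',T,438,495,.008),('rearL',T,287,79,.115),('rearR',T,405,79,.115)]:
    print(n,F(u,v,z).round(4))
print('jar',ray(fr['top'],417,293,.087))
E
```

```text
Lpad [0.626  0.1791 0.115 ]
Rpad [ 0.6284 -0.1273  0.115 ]
LpadS [0.6226 0.1751 0.115 ]
RpadS [ 0.6238 -0.1283  0.115 ]
brassT [0.6458 0.0081 0.087 ]
steelT [0.6456 0.0447 0.087 ]
trayFL [0.4422 0.0694 0.051 ]
trayFR [ 0.4427 -0.0226  0.051 ]
trayBL [0.5284 0.0704 0.051 ]
trayBR [ 0.5289 -0.0186  0.051 ]
trayF_S left [0.4433 0.0646 0.051 ]
trayF_S right [ 0.4466 -0.0228  0.051 ]
tin [0.5003 0.1812 0.046 ]
bearing [ 0.4937 -0.1276  0.012 ]
plug [ 0.746  -0.0932  0.024 ]
bolt [0.7269 0.1648 0.011 ]
baseFL [0.4977 0.0818 0.008 ]
baseFR [ 0.4983 -0.0326  0.008 ]
rearL [0.753  0.0645 0.115 ]
rearR [ 0.7534 -0.0108  0.115 ]
jar [ 0.44196587 -0.33028236  0.087     ]
```

```bash
python3 -m handwheel '[[0,-1,0,0,0,-0.029],[0,-1,0,0,0,-0.029],[-0.5,-1,0,0,0,-0.0014],[-0.5,-1,0,0,0,0],[-0.5,-1,0,0,0,0],[-0.5,-1,0,0,0,0],[-0.5,-1,0,0,0,0],[-0.5,-1,0,0,0,0]]' 1 40
```

```text
clock: 2.4
position: [0.2898, 0.3828, 0.2027]
tool_rot: [3.141, 0.0, 3.14]
force: [0.3, 0.1, -0.5]
grip_width: 0.0001
```

```bash
python3 -m handwheel '[[-0.6,-1,0,0,0,0],[-0.6,-1,0,0,0,0],[-0.6,-1,0,0,0,0],[-0.6,-1,0,0,0,0],[-0.6,-1,0,0,0,0],[-0.6,-1,0,0,0,0],[-0.4,-1,0,0,0,0],[-0.4,-1,0,0,0,0]]'; python3 -m handwheel '[[-0.1,-1,0.2,0,0,0],[0,-1,0.2,0,0,0],[0,-1,0.2,0,0,0],[0,-1,0.3,0,0,0],[0,-1,0.5,0,0,0],[0,-1,0.6,0,0,0],[0,-0.2,1,0,0,0],[0,0,1,0,0,0]]'
```

```text
clock: 3.4
position: [0.3995, 0.1826, 0.2027]
tool_rot: [3.141, 0.0, 3.14]
force: [0.1, -0.4, -0.3]
grip_width: -0.0
clock: 4.4
position: [0.4016, 0.0279, 0.1021]
tool_rot: [3.141, 0.001, 3.139]
force: [0.4, 0.9, -1.0]
grip_width: -0.0
```

```bash
python3 -m handwheel '[[0,-0.1,1,0,0,0],[0,0,1,0,0,0],[0,0,0.85,0,0,0],[0,0,0,0,0,0],[-0.8,0,0,0,0,0],[-0.4,0,0,0,0,0]]'
python3 - <<'E'
from workcell import bot
import cv2
f=bot.grab_frame('scene');cv2.imwrite('pics/s1.png',cv2.resize(f['pixels'][130:340,160:440],(800,600)))
E
```

```text
clock: 5.15
position: [0.4327, 0.0259, 0.0323]
tool_rot: [3.141, 0.002, 3.14]
force: [-0.7, -0.9, 0.1]
grip_width: -0.0001
```

View pics/s1.png

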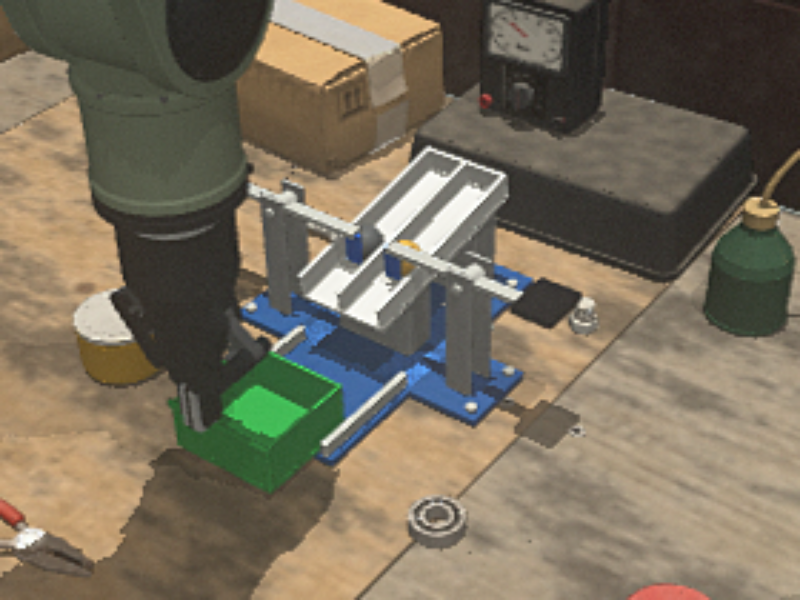

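Run:
```python
from workcell import bot
import cv2,numpy as np,pickle
f=pickle.load(open('fr0.pkl','rb'))['scene']
fl=240/np.tan(np.radians(f['vertical_fov'])/2)
for X in [(.4327,.0259,.0323),(.4437,.0259,.0323),(.4327,.0259,.0323+.07),(.443,.025,.03),(.443,.07,.051),(.443,-.02,.051)]:
    c=f['R']@np.array(X)+f['t'];p=c[:2]/c[2]*fl+[f['cx'],f['cy']]
    print(X,((p-[160,130])*800/280).round())
f=bot.grab_frame('wrist');cv2.imwrite('pics/w1.png',f['pixels'])
f=bot.grab_frame('scene');cv2.imwrite('pics/s1z.png',cv2.resize(f['pixels'][220:320,190:310],(720,600),interpolation=cv2.INTER_CUBIC))
```

```text
(0.4327, 0.0259, 0.0323) [206. 452.]
(0.4437, 0.0259, 0.0323) [216. 444.]
(0.4327, 0.0259, 0.1023) [195. 376.]
(0.443, 0.025, 0.03) [217. 447.]
(0.443, 0.07, 0.051) [167. 401.]
(0.443, -0.02, 0.051) [263. 450.]
```

View pics/w1.png

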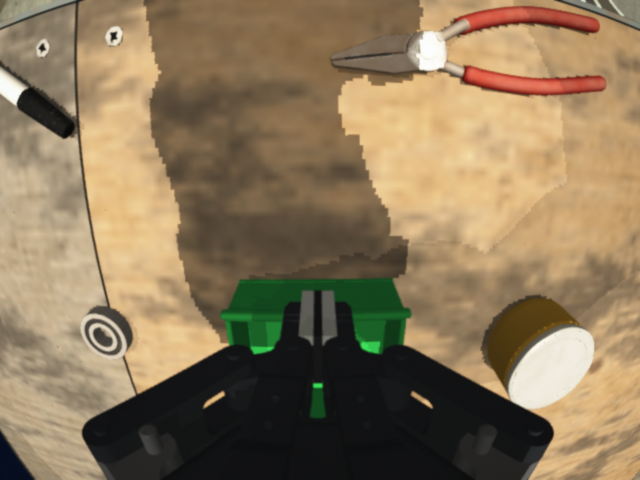

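View pics/s1z.png

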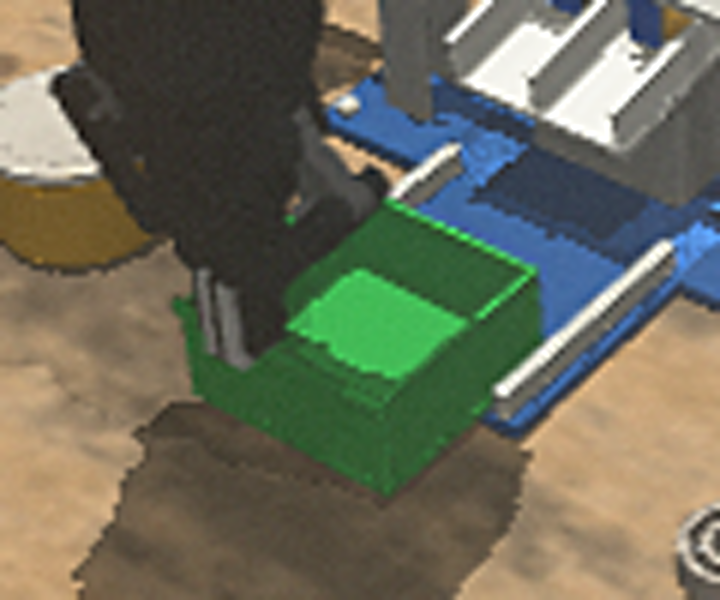

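The wrist view shows the fingertips at (317,290) in front of the tray's outer face, outside the tray. I'll go slightly lower and push.

```bash
python3 -m handwheel '[[0,0,0.3,0,0,0],[-0.5,0,0,0,0,0],[-0.5,0,0,0,0,0],[-0.5,0,0,0,0,0],[-0.4,0,0,0,0,0],[-0.3,0,0,0,0,0],[0,0,0,0,0,0]]';  python3 - <<'E'
from workcell import bot
import cv2
f=bot.grab_frame('scene');cv2.imwrite('pics/s2.png',cv2.resize(f['pixels'][180:330,200:400],(800,600),interpolation=cv2.INTER_CUBIC))
E
```

```text
clock: 6.18
position: [0.4867, 0.0257, 0.0238]
tool_rot: [-3.142, 0.0, 3.14]
force: [-0.2, 0.2, 0.4]
grip_width: 0.0003
```

View pics/s2.png

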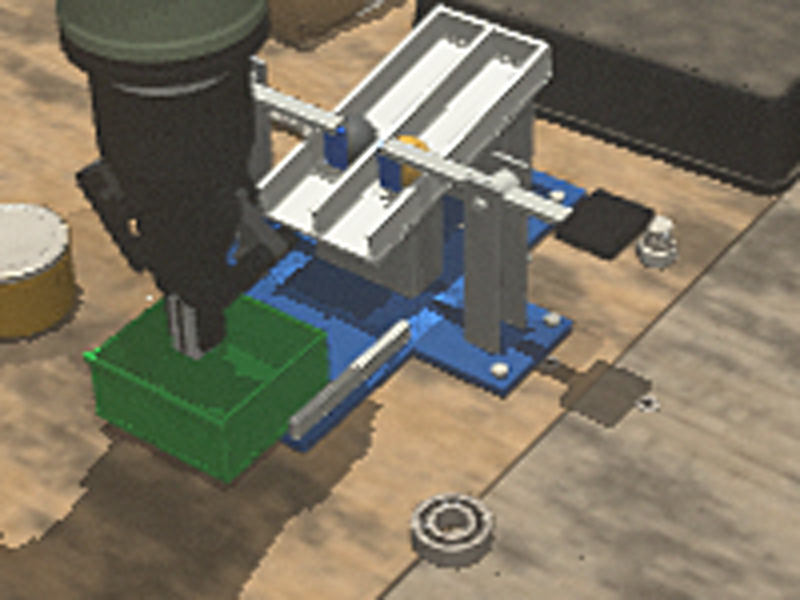

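Run:
```python
from workcell import bot
import cv2,numpy as np,pickle
f=bot.grab_frame('scene')
fl=240/np.tan(np.radians(f['vertical_fov'])/2)
for X in [(.4867,.0257,.0238),(.4867,.0257,.0938),(.443,.07,.051),(.443,-.02,.051)]:
    c=f['R']@np.array(X)+f['t'];p=c[:2]/c[2]*fl+[f['cx'],f['cy']]
    print(X,((p-[200,180])*4).round())
f=bot.grab_frame('wrist');cv2.imwrite('pics/w2.png',f['pixels'])
f=bot.grab_frame('top');cv2.imwrite('pics/t2.png',cv2.resize(f['pixels'][150:300,190:390],(800,600),interpolation=cv2.INTER_CUBIC))
s=bot.observe();print(s['position'],s['force'],s['clock'])
```

```text
(0.4867, 0.0257, 0.0238) [201. 388.]
(0.4867, 0.0257, 0.0938) [190. 283.]
(0.443, 0.07, 0.051) [ 74. 361.]
(0.443, -0.02, 0.051) [208. 431.]
[0.48595108 0.0257293  0.02383856] [-1.00970203  0.61319972  0.33922165] 6.375
```

View pics/w2.png

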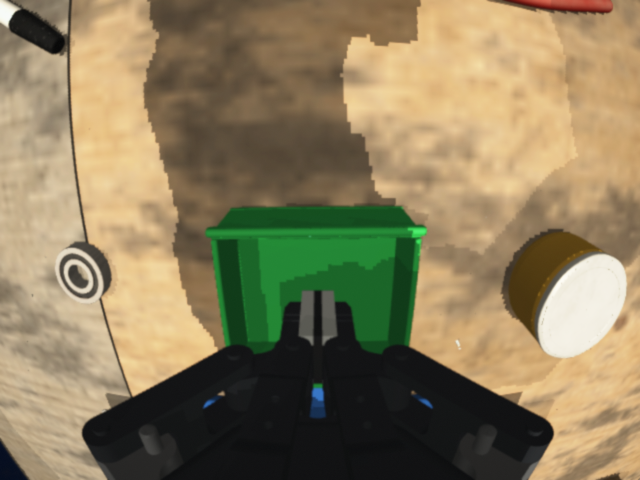

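View pics/t2.png

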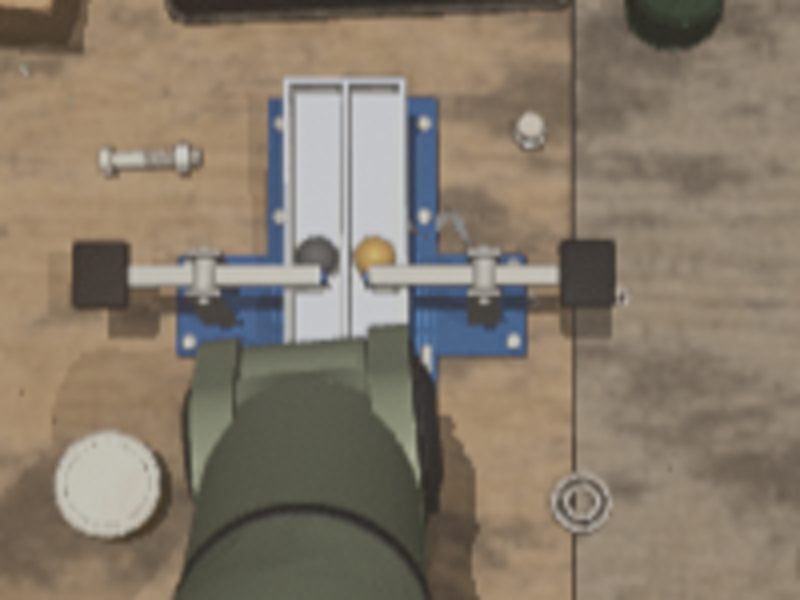

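Run:
```python
from workcell import bot
import cv2,numpy as np
f=bot.grab_frame('wrist');R=np.array(f['R']);t=np.array(f['t'])
fl=240/np.tan(np.radians(f['vertical_fov'])/2)
s=bot.observe()
print('cam',-R.T@t,'axis',R[2],f['cx'],f['cy'],fl)
def P(X):
    c=R@np.array(X)+t;th=np.arctan2(np.hypot(c[0],c[1]),c[2]);return c[:2]/np.hypot(c[0],c[1])*th*fl+[f['cx'],f['cy']]
x,y,z=s['position']
for dz in(0,.01,.02,.03,.05):print(dz,P((x,y,z+dz)))
for X in[(.443,.07,.051),(.443,-.02,.051),(.453,.07,.051),(.453,-.02,.051),(.47,.18,.046)]:print(X,P(X))
f=bot.grab_frame('scene');cv2.imwrite('pics/s3z.png',cv2.resize(f['pixels'][240:300,215:290],(750,600),interpolation=cv2.INTER_NEAREST))
```

```text
cam [0.40187572 0.02617948 0.19594171] axis [ 0.32623415 -0.00106692 -0.94528839] 317.37196188514446 233.13100847285793 371.64829954431775
0 [317.09402774 278.70687188]
0.01 [317.07953829 287.6502264 ]
0.02 [317.06366086 297.50677483]
0.03 [317.04621329 308.4076705 ]
0.05 [317.00574784 333.98041699]
(0.443, 0.07, 0.051) [422.95278095 212.61148442]
(0.443, -0.02, 0.051) [207.11735013 213.32244368]
(0.453, 0.07, 0.051) [421.00005044 235.27513126]
(0.453, -0.02, 0.051) [209.29786325 235.903732  ]
(0.47, 0.18, 0.046) [597.40792525 260.43327857]
```

View pics/s3z.png

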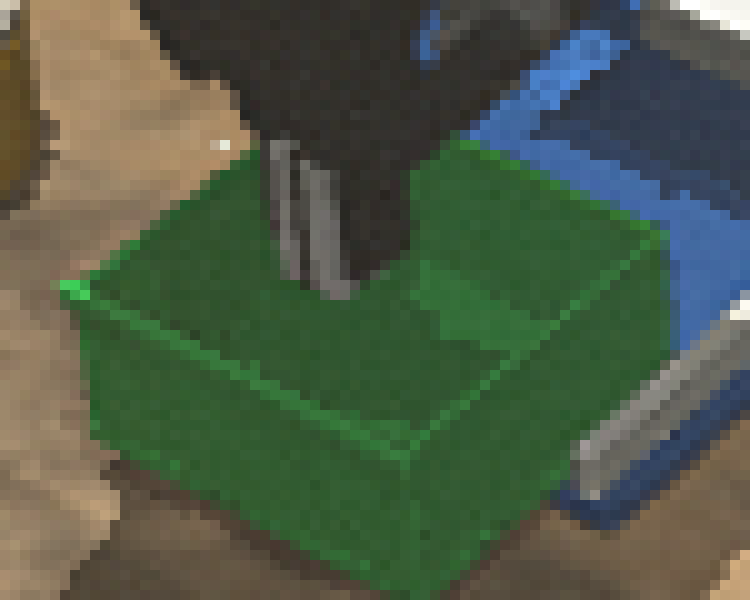

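Run:
```python
from workcell import bot
import numpy as np
w=bot.grab_frame('wrist');s=bot.grab_frame('scene')
def rayw(f,u,v,fish):
    R=np.array(f['R']);C=-R.T@np.array(f['t']);fl=240/np.tan(np.radians(f['vertical_fov'])/2)
    a=np.array([u-f['cx'],v-f['cy']]);r=np.hypot(*a)
    d=np.r_[a/r*np.sin(r/fl),np.cos(r/fl)] if fish else np.r_[a/fl,1]
    return C,R.T@d/np.linalg.norm(d)
def tri(a,b):
    C1,d1=rayw(w,*a,1);C2,d2=rayw(s,*b,0)
    k=np.linalg.lstsq(np.c_[d1,-d2],C2-C1,rcond=None)[0];p,q=C1+k[0]*d1,C2+k[1]*d2
    print(((p+q)/2).round(4),np.linalg.norm(p-q).round(4))
tri((305,290),(215+29,240+28)) # left in image = ?
tri((332,290),(215+29,240+28))
tri((317,290),(215+32,240+29))
tri((303,290),(215+34.5,240+29.5))
# tray rim front corners
tri((426,231),(215+7.5,240+29)); tri((206,233),(215+41,240+45.5))
print(bot.observe()['position'],bot.observe()['clock'])
```

```text
[0.4699 0.0215 0.0637] 0.0035
[0.4786 0.0324 0.0507] 0.0001
[0.4794 0.0256 0.0503] 0.0011
[0.4794 0.0193 0.0515] 0.0023
[0.455  0.0736 0.0435] 0.003
[ 0.4525 -0.0218  0.0502] 0.0008
[0.4862122  0.02574471 0.02389038] 6.575
```

Triangulation puts the visible fingertip about 25 mm above the reported TCP, so the fingers passed over the front wall, perhaps nudging the tray in a little. I'll raise, back off, and come down lower in front of the tray.

```bash
python3 -m handwheel '[[0,0,-0.8,0,0,0],[0,0,-0.8,0,0,0],[0.8,0,0,0,0,0],[1,0,0,0,0,0],[1,0,0,0,0,0],[0.2,0,0.8,0,0,0],[0,0,0.8,0,0,0],[0,0,0.3,0,0,0]]';  python3 - <<'E'
from workcell import bot
import cv2
f=bot.grab_frame('scene');cv2.imwrite('pics/s4.png',cv2.resize(f['pixels'][220:320,190:310],(720,600),interpolation=cv2.INTER_NEAREST))
f=bot.grab_frame('wrist');cv2.imwrite('pics/w4.png',f['pixels'])
print(bot.observe()['position'])
E
```

```text
clock: 7.58
position: [0.4109, 0.0258, 0.0157]
tool_rot: [-3.141, -0.001, 3.14]
force: [0.0, 0.1, -0.4]
grip_width: 0.0001
[0.41102361 0.02576736 0.01599081]
```

View pics/s4.png

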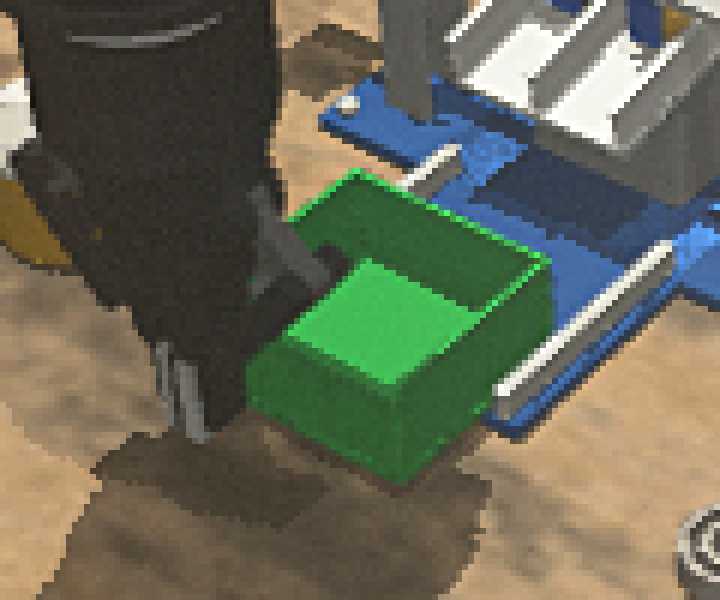

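View pics/w4.png

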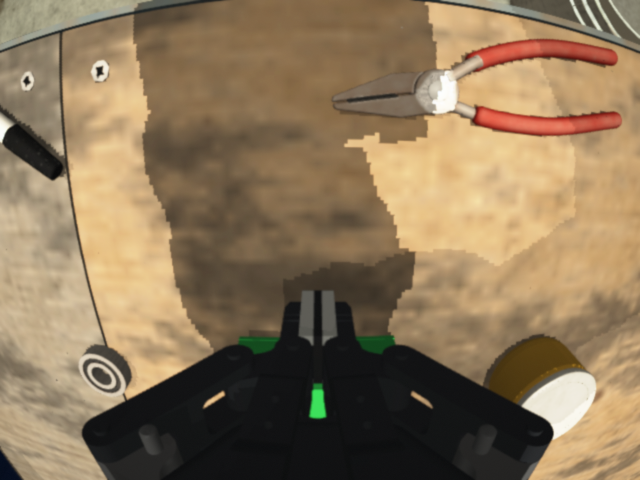

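```bash
python3 -m handwheel '[[0,0,0.25,0,0,0],[-0.6,0,0,0,0,0],[-0.6,0,0,0,0,0],[-0.6,0,0,0,0,0],[-0.5,0,0,0,0,0]]';  python3 - <<'E'
from workcell import bot
import cv2
f=bot.grab_frame('scene');cv2.imwrite('pics/s5.png',cv2.resize(f['pixels'][220:320,190:310],(720,600),interpolation=cv2.INTER_NEAREST))
E
```

```text
clock: 8.3
position: [0.4699, 0.0258, 0.0101]
tool_rot: [3.142, 0.0, 3.14]
force: [-1.6, 0.9, 1.4]
grip_width: -0.0
```

View pics/s5.png

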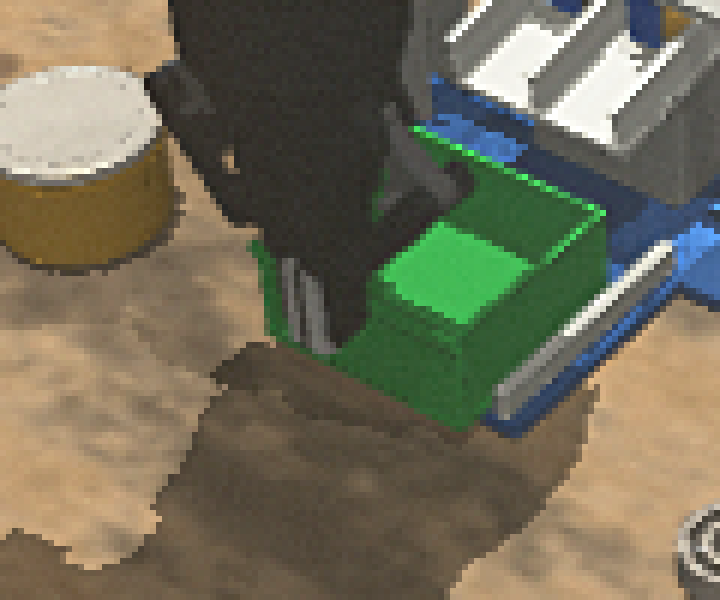

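The tray is now moving with the fingers on its front face.

```bash
python3 - <<'E'
from h import *;import pickle
f=pickle.load(open('fr0.pkl','rb'))['scene']
print(ray(f,190+463/6,220+335/6,.051),ray(f,190+463/6,220+430/6,.009))
E
python3 -m handwheel '[[-0.5,0,0,0,0,0],[-0.2,0,0,0,0,0],[0,0,0,0,0,0]]'; python3 -m handwheel '[[-0.2,0,0,0,0,0],[0,0,0,0,0,0]]'
```

```text
[ 0.48720056 -0.02203102  0.051     ] [ 0.48465899 -0.02102455  0.009     ]
clock: 8.72
position: [0.4867, 0.0257, 0.0101]
tool_rot: [-3.142, 0.0, 3.14]
force: [0.5, 1.3, -1.0]
grip_width: 0.0002
clock: 8.98
position: [0.4917, 0.0257, 0.0101]
tool_rot: [-3.142, 0.0, 3.14]
force: [0.7, 0.5, 0.0]
grip_width: 0.0002
```

```bash
python3 -m handwheel '[[-0.1,0,0,0,0,0],[0,0,0,0,0,0]]'; python3 -m handwheel '[[-0.08,0,0,0,0,0],[0,0,0,0,0,0]]'; python3 -m handwheel '[[-0.08,0,0,0,0,0],[0,0,0,0,0,0]]'
```

```text
clock: 9.22
position: [0.494, 0.0257, 0.0101]
tool_rot: [-3.142, 0.0, 3.14]
force: [1.5, 0.1, 0.2]
grip_width: -0.0002
clock: 9.48
position: [0.496, 0.0258, 0.0101]
tool_rot: [3.142, 0.0, 3.14]
force: [-1.5, -0.9, 0.8]
grip_width: 0.0002
clock: 9.72
position: [0.4981, 0.0257, 0.0101]
tool_rot: [3.142, 0.0, 3.14]
force: [0.3, 1.3, 0.1]
grip_width: -0.0002
```

```bash
python3 -m handwheel '[[-0.08,0,0,0,0,0],[0,0,0,0,0,0]]'; python3 -m handwheel '[[-0.08,0,0,0,0,0],[0,0,0,0,0,0]]'
python3 - <<'E'
from workcell import bot
import cv2
f=bot.grab_frame('scene');cv2.imwrite('pics/s6.png',cv2.resize(f['pixels'][220:320,190:310],(720,600),interpolation=cv2.INTER_NEAREST))
E
```

```text
clock: 9.98
position: [0.4993, 0.0257, 0.01]
tool_rot: [-3.142, -0.001, 3.14]
force: [-5.3, 0.9, 1.9]
grip_width: 0.0002
clock: 10.22
position: [0.4993, 0.0256, 0.0097]
tool_rot: [-3.141, -0.005, 3.14]
force: [-15.2, 1.2, 9.9]
grip_width: -0.0004
```

View pics/s6.png

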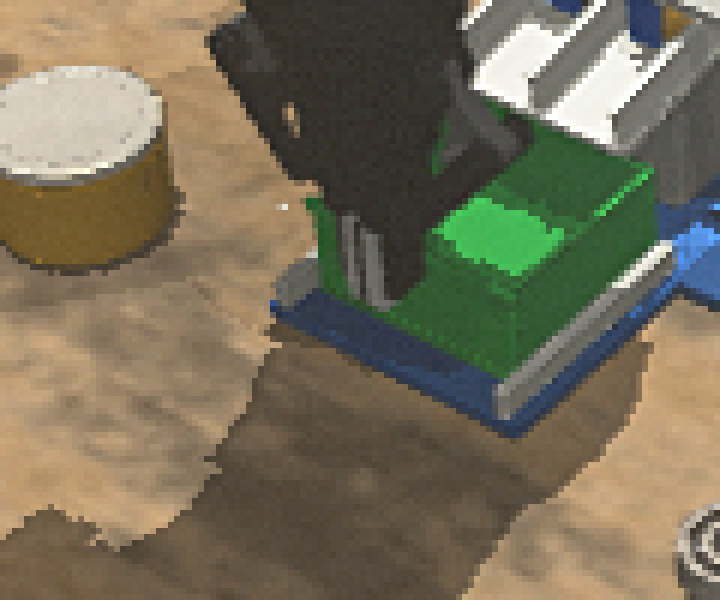

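The stop is felt: −15 N with no further travel. I back off and check with the arm clear of the tray.

```bash
python3 -m handwheel '[[0.5,0,0,0,0,0],[0.8,0,0,0,0,0],[0,-0.4,-1,0,0,0],[0,-1,-1,0,0,0],[0,-1,-1,0,0,0],[0,-1,-1,0,0,0],[0,-1,-1,0,0,0],[0,-1,-0.8,0,0,0]]'
python3 - <<'E'
from workcell import bot
import cv2
f=bot.grab_frame('scene');cv2.imwrite('pics/s7.png',cv2.resize(f['pixels'][200:320,190:350],(800,600),interpolation=cv2.INTER_CUBIC))
f=bot.grab_frame('top');cv2.imwrite('pics/t7.png',cv2.resize(f['pixels'][150:300,190:390],(800,600),interpolation=cv2.INTER_CUBIC))
E
```

```text
clock: 11.28
position: [0.4692, -0.1101, 0.1562]
tool_rot: [-3.141, 0.001, 3.14]
force: [0.6, 0.1, 0.3]
grip_width: 0.0005
```

View pics/s7.png

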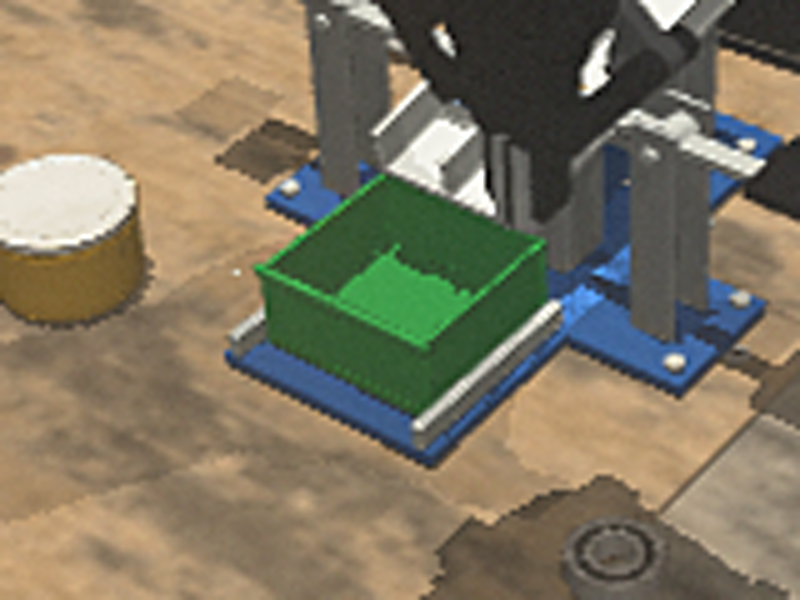

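View pics/t7.png

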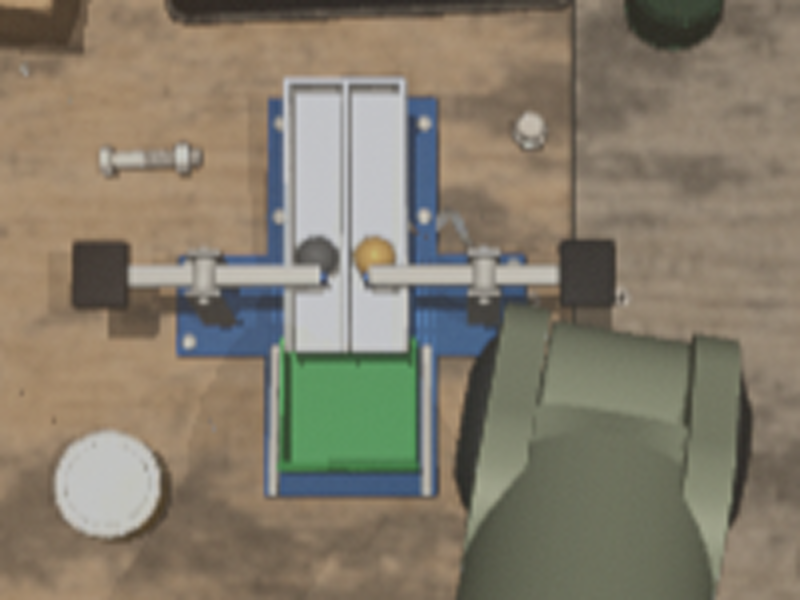

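The tray is home: its front edge moved from row 574 to 471 in the top zoom, about 67 mm, to x≈0.510. The finger linkage is wide, so I turn the hand 90° before pressing, if joint 7 allows.

Run:
```python
from workcell import bot
s=bot.observe();print(s['qpos'],s['clock'])
```

```text
[ 0.03962147  0.35987982  0.08935252  2.0192905  -0.04448496  0.76026954
  1.72118658] 11.375
```

```bash
python3 -m handwheel '[[0,0,0,0,0,0.028],[0,0,0,0,0,0.028],[0,0,0,0,0,0.028],[0,0,0,0,0,0.028],[0,0,0,0,0,0.028],[0,0,0,0,0,0.028],[0,0,0,0,0,0.028],[0,0,0,0,0,0.028]]'; python3 -m handwheel '[[0,0,0,0,0,0.026],[-0.2,1,0,0,0,0],[-0.2,1,0,0,0,0],[-0.2,1,0,0,0,0],[-0.2,1,0,0,0,0],[-0.2,1,0,0,0,0],[0,1,0,0,0,0],[0,0,0,0,0,0]]'
```

```text
clock: 12.38
position: [0.469, -0.1088, 0.1547]
tool_rot: [3.141, 0.0, 1.727]
force: [0.8, 0.3, 0.7]
grip_width: 0.0001
clock: 13.38
position: [0.62, -0.1337, 0.1541]
tool_rot: [-3.141, 0.0, 1.57]
force: [-1.1, -0.4, -0.2]
grip_width: 0.0
```

```bash
python3 -m handwheel '[[0.24,0.2,0.8,0,0,0],[0,0,0.8,0,0,0],[0,0,0.5,0,0,0],[0,0,0,0,0,0]]'
python3 - <<'E'
from workcell import bot
import cv2
f=bot.grab_frame('scene');cv2.imwrite('pics/s8.png',cv2.resize(f['pixels'][150:300,240:440],(800,600),interpolation=cv2.INTER_CUBIC))
f=bot.grab_frame('wrist');cv2.imwrite('pics/w8.png',f['pixels'])
E
```

```text
clock: 13.88
position: [0.6233, -0.1286, 0.1014]
tool_rot: [-3.14, 0.0, 1.569]
force: [-0.1, -0.0, 0.9]
grip_width: 0.0004
```

View pics/s8.png

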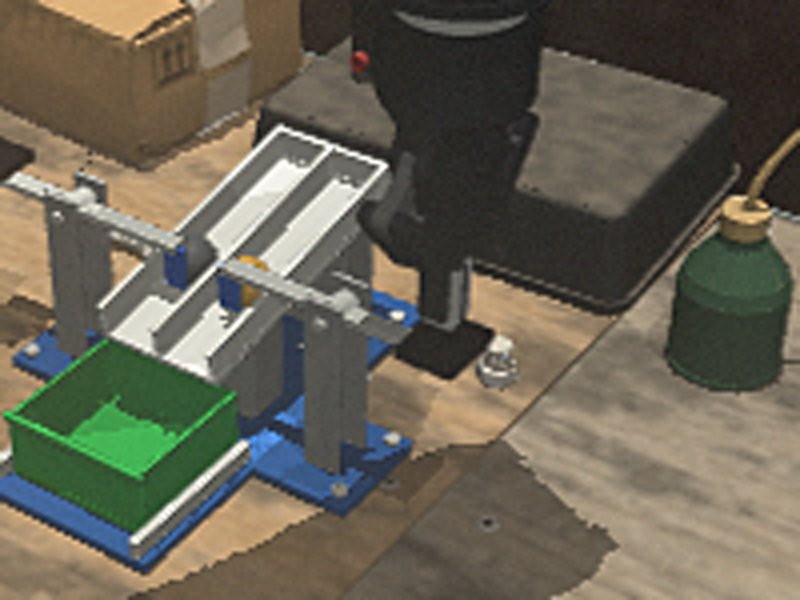

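View pics/w8.png

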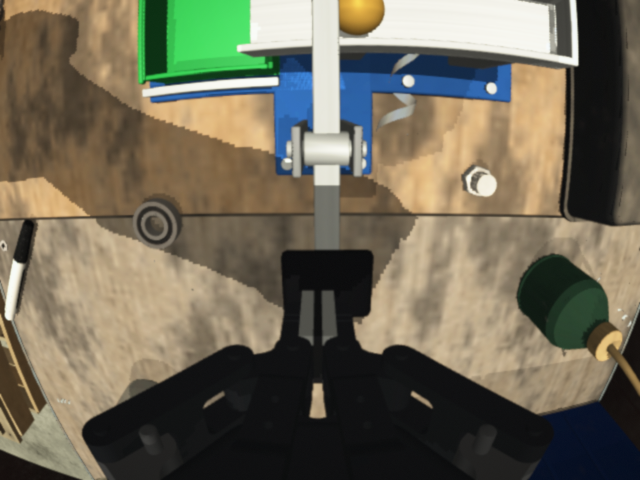

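Fingers are over the right pad (wrist view: pad columns 282–372, fingers at 318). Pressing now.

```bash
python3 -m handwheel '[[0.12,0.12,0.3,0,0,0],[0,0,0.25,0,0,0],[0,0,0,0,0,0]]'; python3 -m handwheel '[[0,0,0.3,0,0,0],[0,0,0.3,0,0,0]]'
```

```text
clock: 14.35
position: [0.6268, -0.1254, 0.0883]
tool_rot: [-3.141, -0.0, 1.569]
force: [-0.7, -0.0, -0.7]
grip_width: -0.0007
clock: 14.6
position: [0.6274, -0.1261, 0.0737]
tool_rot: [3.141, 0.001, 1.569]
force: [1.0, -2.5, 3.9]
grip_width: -0.0001
```

```bash
python3 -m handwheel '[[0,0,0.28,0,0,0],[0,0,0.2,0,0,0],[0,0,0,0,0,0]]'
python3 - <<'E'
from workcell import bot
import cv2
f=bot.grab_frame('scene');cv2.imwrite('pics/s9.png',cv2.resize(f['pixels'][150:300,240:440],(800,600),interpolation=cv2.INTER_CUBIC))
E
```

```text
clock: 14.98
position: [0.6271, -0.1253, 0.0615]
tool_rot: [-3.141, -0.0, 1.569]
force: [-0.4, 0.8, 5.0]
grip_width: 0.0002
```

View pics/s9.png

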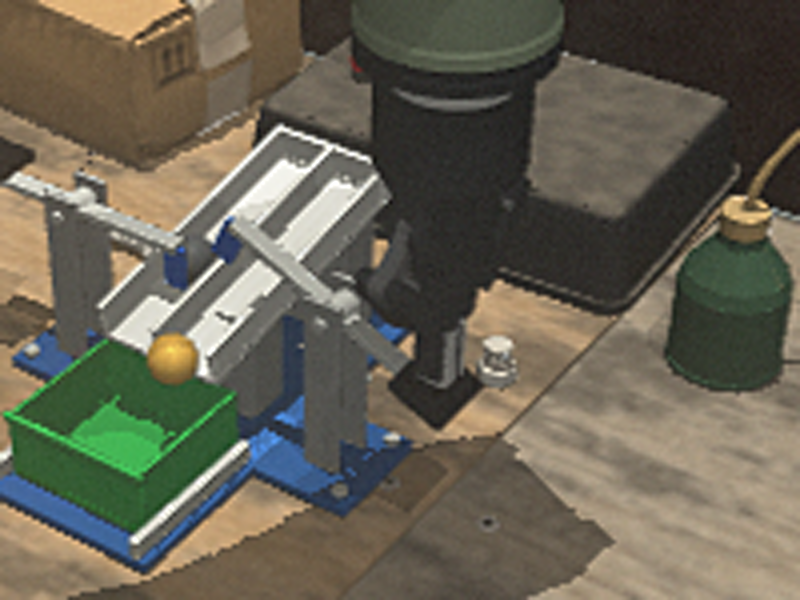

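The gate is up and the brass ball is dropping into the tray (165,360). I'll hold briefly, then let go straight up.

```bash
python3 -m handwheel '[[0,0,0,0,0,0],[0,0,0,0,0,0],[0,0,0,0,0,0],[0,0,0,0,0,0]]'; python3 -m handwheel '[[0,0,-0.6,0,0,0],[0,0,-0.6,0,0,0],[0,0,-0.8,0,0,0],[0,0,-0.8,0,0,0],[0,0,-0.8,0,0,0],[0,0,-0.8,0,0,0],[-0.6,0,0,0,0,0],[0,0,0,0,0,0]]';python3 - <<'E'
from workcell import bot
import cv2
f=bot.grab_frame('scene');cv2.imwrite('pics/s10.png',cv2.resize(f['pixels'][150:300,240:440],(800,600),interpolation=cv2.INTER_CUBIC))
f=bot.grab_frame('wrist');cv2.imwrite('pics/w10.png',f['pixels'])
f=bot.grab_frame('top');cv2.imwrite('pics/t10.png',cv2.resize(f['pixels'][150:300,190:390],(800,600),interpolation=cv2.INTER_CUBIC))
E
```

```text
clock: 15.52
position: [0.6271, -0.1255, 0.0619]
tool_rot: [3.142, -0.0, 1.569]
force: [0.2, 0.6, 4.6]
grip_width: 0.0001
clock: 16.52
position: [0.6266, -0.1421, 0.1719]
tool_rot: [-3.141, 0.001, 1.567]
force: [1.0, 0.4, -0.7]
grip_width: 0.0
```

View pics/s10.png

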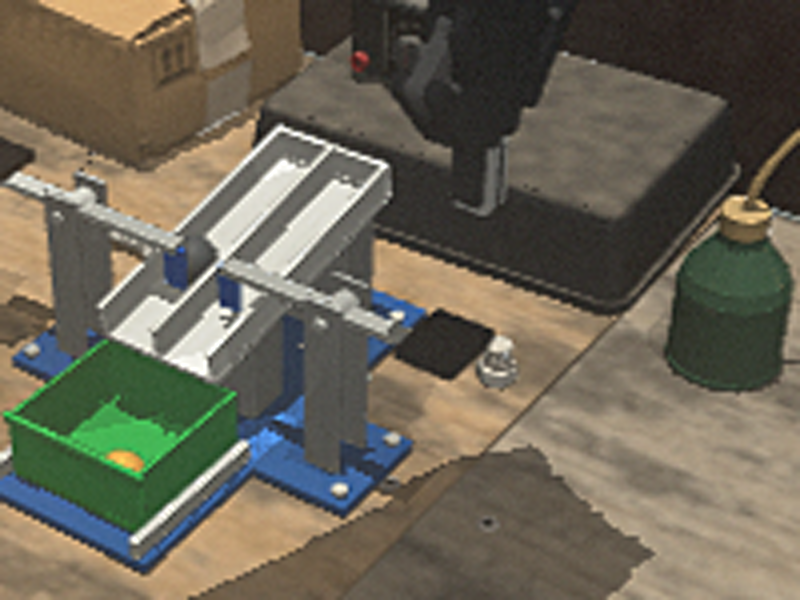

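View pics/t10.png

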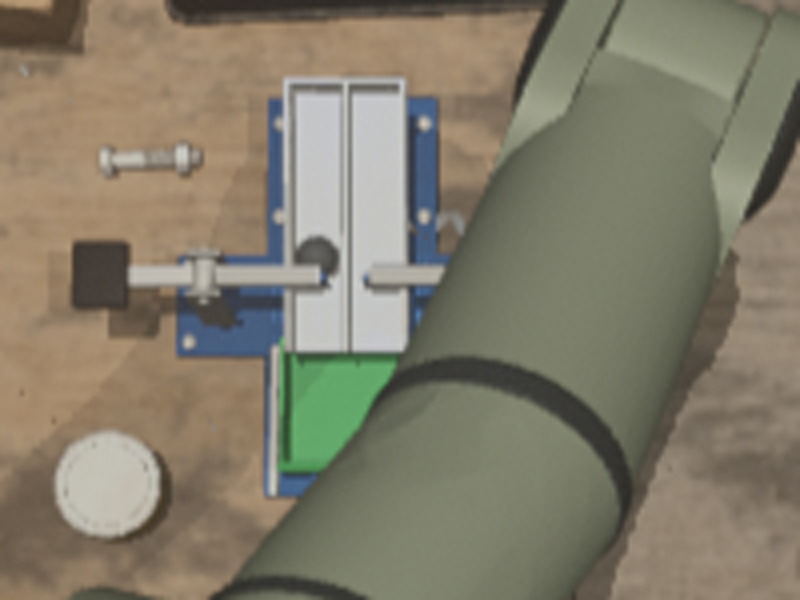

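View pics/w10.png

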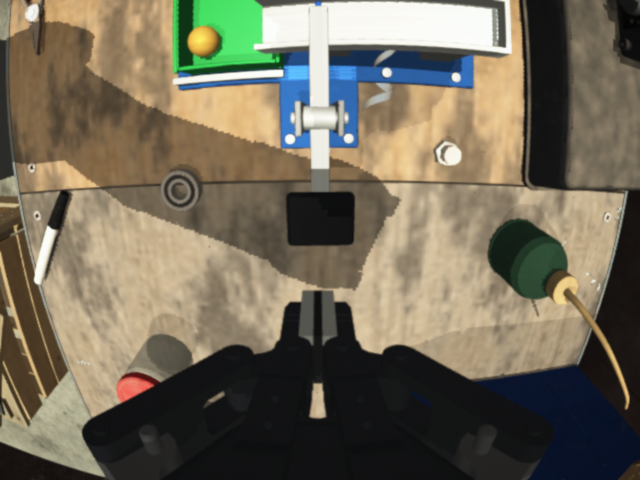

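The brass ball is in the tray (scene zoom 125,460; wrist 203,41). Both gates are shut, the steel ball is still behind the left one, the tray is home, the bystanders have not moved and the robot is clear.

```bash
python3 -c "
from workcell import bot
bot.job_done()"
```

```text
the job is handed in; nothing more can be done
```

The job is done and handed in at about 16.7 s of the 42 s. The tray is home, and the brass ball, which was in the right chute, is in it.

- **Tray:** I pushed it in until it stopped against about 15 N. The top view then put its front edge at x ≈ 0.510 m, which is the home position.
- **Ball:** I pressed the right pad with the closed fingers at about 5 N. The right gate lifted and the brass ball rolled into the tray. I then lifted straight off and the gate shut.
- **Last check:** Both gates were shut, with the steel ball still behind the left one. The tray was home and the robot was touching nothing. The tin, bearing, bolt and plug looked unmoved; the arm hid the bolt or plug in some views. I saw the jar only in part, in the wrist view, and did not measure it again.

**What disagreed:** The shut fingertips looked about 25 mm higher in the pictures than the reported TCP. Because of that, my first push passed over the tray's front wall into the open tray, and probably nudged the tray inward by up to 10 mm. I raised the hand, backed off, came down lower and pushed properly. I set the press height with the same correction.

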